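# Set the hall switches before going out

## Robot

A 6-joint arm with a two-finger parallel gripper is mounted at the origin on the work surface. World frame = base frame: x ahead of the robot, y to its left, z up, the work surface at z = 0. Lengths are in m, angles in rad, forces in N, time in s.
With the tool pointing down it reaches from about 0.425 to 0.95 m from the base axis. Payload 14.7 kg.
Tool frame: the origin (TCP) lies between the finger pads; the fingertips stand 19 mm ahead of it and the grasp point (between the pads) is the TCP; z points along the fingers, y is the line along which they close (so a half turn about z gives the same grasp; the last joint's range is limited). The gripper opens to 85 mm and grips with 20 to 120 N. Pads are 22 mm wide; open, the fingers measure 114 mm over their backs; the gripper's body (76 mm by 85 mm) begins 54 mm behind the grasp point. The pads swing forward as they close: fully open they stand 13 mm farther back than shut.
Start: joints at [1.1, 0.48, 1.596, -0, 1.065, -0.047], TCP at [0.267, 0.593, 0.25] pointing down, gripper open.
Joint ranges: [-2.75, 2.75], [-0.82, 2.05], [0.23, 2.67], [-1.56, 4.7], [0.09, 2.69], [-2.92, 2.92]. Speed limits (rad/s): [1.89, 1.89, 2.39, 3.01, 3.01, 3.01].

## Interface

Orientations are given as a unit quaternion [x, y, z, w].
In Python, from plant import r gives the robot as it stands.
- The arm moves only by the tool apply_moves, never from a script. Its argument "deltas" is a list that holds one entry, the list of rows, each a list of 7 numbers: the opening, from -1 (shut) to 1 (fully open), then the shift along the world's x, y, z in mm, then the turn, a rotation vector about the world's x, y, z in rad. In form: [[[gripper, dx, dy, dz, rx, ry, rz], ...]]. A call has 1 to 8 rows; each row shifts and turns the commanded pose from where the row before left it; what a row does not reach is not made up. A row lasts 1/12 s, in which the tool goes at most 41.7 mm and 7.16 degrees, less where a joint would pass 70% of its speed; a pose out of reach is approached as far as the arm can. A call is refused whole if a number of a shift passes 41.7 or a number of a turn 0.125, either way. A call with a gripper value outside its range is refused whole. The fingers move at their own pace and stop on an object; "squeeze" is the grip in N (left out, the last holds). Time passes only in rows, so rows that do not move let the fingers close. It gives the time, the measured TCP pose, the force, the opening and the grip force at its end, in the units of the state.
- r.observe(): the state, without advancing time (a new reading comes with each control period).
- r.read_camera(name): name is "side" or "top"; returns the picture (420x560x3 uint8, red, green, blue); there is no depth.
- r.camera_model(name): a dict with "camera_matrix" (3x3 intrinsics, pixels), "R" (3x3) and "t" (3): a world point X has camera coordinates R X + t. Camera axes: x right, y down, z forward; pixel columns grow to the right and rows downward; lengths in m; the calibration is good to about 2 mm. A picture is of the moment at which its call begins. camera_model takes no time and is no camera call.
- r.finish_job(): hands the job in; it is judged then, once.
Trained networks look in the newest picture that a camera, given by its name, has taken for a name from the list of things; names that differ only in an ending like _2 or _b are one class to them, and where a whole thing is asked for, a point or a joint stands for the part that bears it (a point fixed in the world has none). Each returns a list of dicts, best first, with "p" (0 to 1); they miss things now and then, are a little off and sometimes report something else, mostly with a low value. They report only what shows in the picture. A call takes as long as a camera call. They do not tell look-alikes from the thing itself.
- r.outline_of(camera, target): "mask" (420x560 bool, what is visible of it) and "uv" ([column, row] in pixels, amid what is visible of it).
- r.place_of(camera, target): "uv" ([column, row] in pixels: a listed point, or the origin of a listed thing).
The state is a dict: "clock": time; "joint_positions": joint angles; "qvel": joint speeds; "joint_efforts": joint torques, N m; "tcp_pos": TCP position; "orientation": TCP orientation; "ft_force": force on the tool from outside, world axes, zero at the start; "ft_torque": the same for the moment, N m; "opening": finger opening in m; "grip_force": force on a finger pad.
Only numpy, scipy, OpenCV 4.12 (cv2) and the standard library are available. Lean on these libraries where they do the work, as an engineer would, in place of code of your own. Each camera call takes 0.05 s, during which the arm holds its last target. There are 200 camera calls.

## Task

Set the house for going out with the white switches standing about the console: first push down the raised end of the rocker until it tips right over, then push the long bar key fully home, and last push the large round key fully home. Press them with the fingertips where they stand: do not pick up or shove any switch. Leave the small round key unpressed and everything else on the console as it is.

Things in the scene. Friction and masses are not known exactly. Their poses are not given: they have to be found in the camera images.
- rocker_raised_end (a point): point on the upper face of the rocker's raised end, 26 mm from the rocker's hinge and 10 mm short of that end, in the middle of its width; about 49 mm above the console at the start and 34 mm when tipped over. The rocker is a plain grey plate 72 x 36 x 8 mm hinged across its middle, 34 mm above the console, sloping 0.3 rad at first. Its x axis runs along the plate from the hinge to this end.
- rocker (a joint): tilt of the rocker: 0 = this end fully raised (it may start up to 0.05), 0.6 rad = tipped right over, this end down at its stop. Pressing at the point takes about 3 N, more nearer the hinge (a broad fingertip bears on its edge nearer the hinge once the plate is past level); no spring, it stays where it is left.
- bar_key_top (a point): centre of the top face of the long bar key, 33 mm above the console while it is out and 26 mm when home (still 4 mm proud of its housing). The key is grey, 70 mm long (along x) and 20 mm wide. Axes as its housing.
- bar_key (a joint): travel of the long bar key: 0 = fully out, 0.007 m = fully home. It slides straight down against about 3 N of friction along the way, has no spring and stays where it is left; at its stop it is rigid.
- large_key_top (a point): centre of the top face of the large round key, 33 mm above the console while it is out and 26 mm when home (still 4 mm proud of its housing). The key is a grey disc 46 mm across. Axes as its housing.
- large_key (a joint): travel of the large round key: 0 = fully out, 0.007 m = fully home. It slides straight down against about 3 N of friction along the way, has no spring and stays where it is left; at its stop it is rigid.
- small_key_top (a point): centre of the top face of the small round key, 33 mm above the console while it is out and 26 mm when home (still 4 mm proud of its housing). The key is a grey disc 20 mm across, to be left alone. Axes as its housing.
- small_key (a joint): travel of the small round key: 0 = fully out, 0.007 m = fully home. It slides straight down against about 3 N of friction along the way, has no spring and stays where it is left; at its stop it is rigid.
- rocker_switch: loose white switch housing, 96 x 62 mm, 22 mm high, about 0.3 kg, standing flat on the console; origin at the centre of its underside, x along its 96 mm length, z up. It carries the rocker.
- bar_switch: loose white switch housing, 96 x 62 mm, 22 mm high, about 0.3 kg, standing flat on the console; origin at the centre of its underside, x along its 96 mm length, z up. It carries the long bar key.
- large_switch: loose white switch housing, 96 x 62 mm, 22 mm high, about 0.3 kg, standing flat on the console; origin at the centre of its underside, x along its 96 mm length, z up. It carries the large round key.
- small_switch: loose white switch housing, 96 x 62 mm, 22 mm high, about 0.3 kg, standing flat on the console; origin at the centre of its underside, x along its 96 mm length, z up. It carries the small round key.
- bowl: speckled stoneware bowl, 136 mm across, 55 mm high, loose; origin at the centre of its underside.
- key_fob: silver car key fob, 68 x 36 x 14 mm, loose, with a small ring at its -x end; origin at the centre of its underside.
- earbud_case: green plastic earbud case, 62 x 48 x 26 mm, loose; origin at the centre of its underside.
- shoehorn: short steel shoehorn lying flat, 158 mm long (along x) and up to 43 mm wide, 9 mm high, loose; origin under its middle.
- bamboo_box: bamboo box, 100 x 150 mm, 55 mm high, fixed; origin at the centre of its underside; the lid is hinged on its +x rim.
- box_lid (a joint): angle of the bamboo box's lid: 0 = shut, about 0.8 rad = half open; a stiff hinge that stays. With its small knob the raised lid stands up to about 170 mm above the console.
- glasses_case: dark glasses case, 155 x 62 x 42 mm, loose; origin at the centre of its underside.
- candle_jar: amber glass candle jar with a metal lid, 70 mm across, 75 mm high, loose; origin at the centre of its underside.
Mind the look-alikes: they are no part of the job. What is shaped like the rocker_switch but yellow is not meant.

How it is judged:
By the outcome, as a careful person would: the job done as asked, in the order asked, and still so for the second after the job is handed in, with the robot touching nothing.
It also fails if it takes over 51 s, if anything falls off the work surface, if the arm or the gripper's body presses on something with over 40 N, if the wrist force passes 120 N, or if a joint passes its speed limit or range.

## Working session

There is one attempt and no reset: what is moved stays moved. The work goes in short steps, Python scripts to look and compute and a tool call to move; the robot and the scene stay as the last step left them, time stands still between calls to the robot, and variables do not carry over. Pictures are saved under pics/ and viewed, at most 10 in all, crops included, and the job is handed in when it is done.

Besides the shell and the picture viewer there is one more tool, called after "Request:" as a command line: name --argument value ..., lists and objects as JSON in quotes. apply_moves: Moves the arm, as the interface text tells. Its arguments: {"type":"object","properties":{"deltas":{"type":"array","items":{"type":"array","items":{"type":"array","items":{"type":"number"}}}},"squeeze":{"type":"number"}},"required":["deltas"]}

```bash
mkdir -p pics; cat > h.py <<'E'
from plant import r
import numpy as np, cv2
def ray(cam,uv,z):
    m=r.camera_model(cam);K,R,t=[np.array(m[k],float) for k in("camera_matrix","R","t")]
    d=R.T@np.linalg.solve(K,[uv[0],uv[1],1]);c=-R.T@t.reshape(3)
    return c+d*(z-c[2])/d[2]
def proj(cam,X):
    m=r.camera_model(cam);K,R,t=[np.array(m[k],float) for k in("camera_matrix","R","t")]
    p=K@(R@np.array(X)+t.reshape(3));return p[:2]/p[2]
E
python3 - <<'E'
from h import *
o=r.observe();print(o)
for c in("top","side"):
    im=r.read_camera(c);cv2.imwrite(f"pics/{c}0.png",cv2.resize(im[:,:,::-1],None,fx=1.4,fy=1.4))
    for n,z in(("rocker_raised_end",.049),("bar_key_top",.033),("large_key_top",.033),("small_key_top",.033),("rocker_switch",0),("bar_switch",0),("large_switch",0)):
        for q in r.place_of(c,n)[:3]: print(c,n,np.round(q["uv"],1),round(q["p"],2),np.round(ray(c,q["uv"],z),4))
    print(r.camera_model(c))
E
```

```text
{'clock': 0.0, 'joint_positions': array([ 1.10038351e+00,  4.80801294e-01,  1.59691026e+00,  1.03490075e-05,
        1.06512563e+00, -4.65854201e-02]), 'qvel': array([ 0.00079713,  0.00188374, -0.00010918,  0.00132315,  0.00161932,
        0.00100852]), 'joint_efforts': array([ 3.36049598e-03, -9.50627518e+01, -4.30194032e+01,  4.22756948e-04,
        1.16189409e-02, -1.09556147e-04]), 'tcp_pos': array([0.26709296, 0.59212864, 0.24967865]), 'orientation': array([ 2.10333587e-01,  9.77629477e-01, -6.00435055e-04, -1.63444964e-04]), 'ft_force': array([-0.30765646,  0.09650258,  0.9787934 ]), 'ft_torque': array([ 0.00813365,  0.01721307, -0.02832953]), 'grip_force': 0.0, 'opening': 0.08519189978745155}
top rocker_raised_end [363.  214.4] 0.9 [ 0.5971 -0.1903  0.049 ]
top rocker_raised_end [375.5 155.3] 0.66 [ 0.7424 -0.2266  0.049 ]
top bar_key_top [171.7 260.3] 0.48 [0.496 0.281 0.033]
top bar_key_top [101.6 276.8] 0.48 [0.4598 0.4526 0.033 ]
top large_key_top [305.3 280.7] 0.71 [ 0.4386 -0.0458  0.033 ]
top large_key_top [305.1 281.1] 0.61 [ 0.4376 -0.0453  0.033 ]
top small_key_top [
[... 1024 characters left out ...]
0436  0.033 ]
side small_key_top [277.9 208.1] 0.42 [0.6089 0.0873 0.033 ]
side rocker_switch [342.  289.2] 0.77 [ 0.7486 -0.2568  0.    ]
side rocker_switch [275.3 281.7] 0.76 [ 0.5797 -0.217   0.    ]
side bar_switch [244.4 186.4] 0.77 [0.5005 0.2944 0.    ]
side large_switch [221.7 243.2] 0.66 [ 0.4323 -0.042   0.    ]
{'camera_matrix': array([[396.56165952,   0.        , 278.63826065],
       [  0.        , 396.56165952, 212.62681408],
       [  0.        ,   0.        ,   1.        ]]), 'R': array([[ 0.99715576, -0.07526067,  0.00402844],
       [-0.03806555, -0.54903526, -0.83493191],
       [ 0.06504929,  0.83240382, -0.55033851]]), 't': array([-0.60309325,  0.08409905,  1.18321875])}
```

View pics/top0.png

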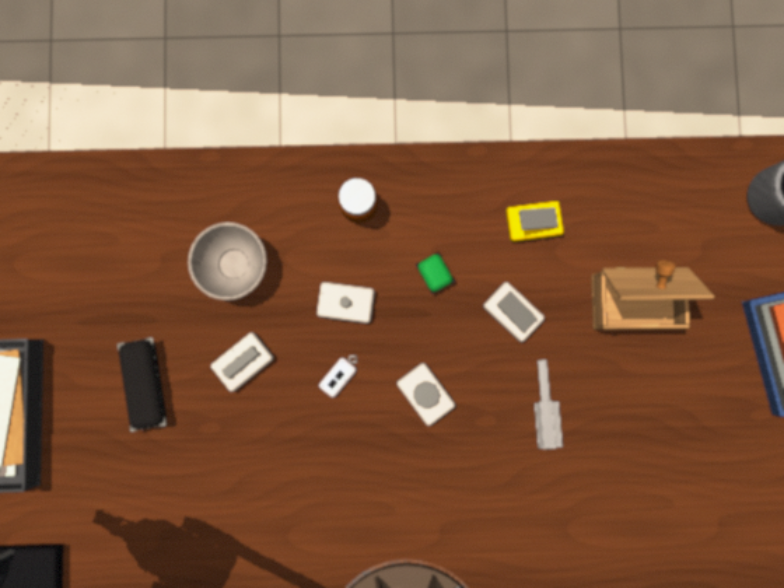

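View pics/side0.png

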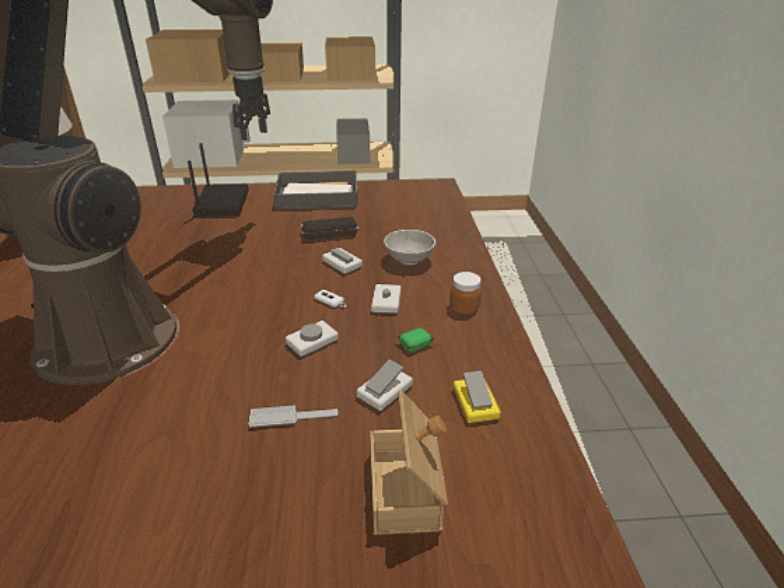

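The top view shows the white rocker at about (367,223), the bar key at (173,257) and the large round key at (305,281), in full-resolution pixels. The yellow rocker at (383,157) is the decoy. In the side view the white rocker's raised end points away from the camera and to the right, near (282,262), which is towards +x and +y.

```bash
python3 - <<'E'
from h import *
for c in("top","side"):
    r.read_camera(c)
    for n,z in(("rocker",.041),("bar_key",.033),("large_key",.033),("rocker_switch",.022),("bar_switch",.022),("large_switch",.022)):
        for q in r.outline_of(c,n)[:3]:
            m=q["mask"].astype(np.uint8);ys,xs=np.nonzero(m)
            P=np.array([ray(c,p,z)[:2] for p in zip(xs,ys)],np.float32)
            (cx,cy),s,a=cv2.minAreaRect(P*1000)
            print(c,n,round(q["p"],2),np.round(q["uv"]),"cen",np.round(P.mean(0)*1000),"rect",np.round([cx,cy,*s,a],1),len(xs))
# triangulated points
from scipy.optimize import least_squares as L
for n,z,g in(("rocker_raised_end",.049,(.597,-.19)),("bar_key_top",.033,(.497,.275)),("large_key_top",.033,(.435,-.045)),("rocker_switch",0,(.578,-.2)),("bar_switch",0,(.5,.28)),("large_switch",0,(.436,-.044))):
    U={}
    for c in("top","side"):
        qs=[q for q in r.place_of(c,n) if np.linalg.norm(ray(c,q["uv"],z)[:2]-g)<.05]
        if qs:U[c]=qs[0]["uv"]
    s=L(lambda X:np.concatenate([proj(c,X)-U[c] for c in U]),[*g,z])
    print(n,U.keys(),np.round(s.x*1000,1),np.round(s.fun,1))
E
```

```text
top rocker 0.71 [371. 218.] cen [ 578. -205.] rect [ 578.5 -204.6   72.3   37.2   39.6] 430
top rocker 0.69 [464. 204.] cen [ 623. -454.] rect [ 628.4 -456.   189.2   67.    88.7] 1567
top rocker 0.62 [385. 155.] cen [ 742. -250.] rect [ 742.7 -249.4   35.5   65.     3.1] 356
top bar_key 0.64 [171. 256.] cen [503. 281.] rect [502.6 281.2  23.8  73.1  38.8] 275
top large_key 0.55 [306. 279.] cen [437. -42.] rect [436.7 -42.6  39.2  41.3  88.5] 243
top rocker_switch 0.8 [380. 155.] cen [ 742. -247.] rect [ 741.6 -246.9   61.5   96.9    5.5] 901
top rocker_switch 0.61 [365. 223.] cen [ 578. -205.] rect [ 578.8 -205.3   96.6   64.2   43.4] 958
top rocker_switch 0.25 [248. 215.] cen [603.  98.] rect [602.6  98.7  17.5  17.5  88.7] 50
top bar_switch 0.95 [176. 255.] cen [501. 282.] rect [501.6 282.2  62.3  97.4  36.7] 939
top large_switch 0.76 [303. 278.] cen [437. -42.] rect [437.4 -42.1  96.1  63.   36.6] 969
top large_switch 0.66 [306. 276.] cen [436. -42.] rect [435.8 -42.   45.2  45.5  43.3] 292
top large_switch 0.64 [467. 206.] cen [ 625. -463.] rect [ 631.2 -464.3  192.5   70.7   88
[... 615 characters left out ...]
 737.7 -254.    66.6  122.     7.1] 789
side bar_switch 0.59 [246. 186.] cen [501. 262.] rect [499.4 265.2  72.7 122.3  35.8] 314
side large_switch 0.83 [220. 242.] cen [435. -60.] rect [434.6 -57.9 107.2  79.   38.5] 563
rocker_raised_end dict_keys(['top', 'side']) [ 594.4 -189.1   55.8] [-0.   0.5  0.5 -0. ]
bar_key_top dict_keys(['top', 'side']) [499.4 280.2  22.3] [ 0.   1.2  1.7 -0. ]
large_key_top dict_keys(['top', 'side']) [436.3 -40.5  31.1] [0.  0.5 0.6 0. ]
rocker_switch dict_keys(['top', 'side']) [ 579.7 -202.6   -9.8] [ 0.  -1.3 -1.4  0.1]
bar_switch dict_keys(['top', 'side']) [495.9 276.4  10.1] [ 0.   1.4  2.  -0. ]
large_switch dict_keys(['side']) [440.2 -39.8   5. ] [ 0. -0.]
```

Request:
apply_moves --deltas '[[[-1,13.8,-32.5,-3,0,0,-0.083],[-1,13.8,-32.5,-3,0,0,-0.083],[-1,13.8,-32.5,-3,0,0,-0.083],[-1,13.8,-32.5,-3,0,0,-0.083],[-1,13.8,-32.5,-3,0,0,-0.083],[-1,13.8,-32.5,-3,0,0,-0.083],[-1,13.8,-32.5,-3,0,0,-0.083],[-1,13.8,-32.5,-3,0,0,-0.083]]]'

```text
clock: 2.77
tcp_pos: [0.378, 0.331, 0.2264]
orientation: [0.519, 0.855, 0.0, 0.0]
ft_force: [0.9, 0.1, -0.2]
opening: -0.0004
grip_force: 0.0
```

Request:
apply_moves --deltas '[[[-1,13.8,-32.5,-3,0,0,-0.083],[-1,13.8,-32.5,-3,0,0,-0.083],[-1,13.8,-32.5,-3,0,0,-0.083],[-1,13.8,-32.5,-3,0,0,-0.083],[-1,13.8,-32.5,-3,0,0,-0.083],[-1,13.8,-32.5,-3,0,0,-0.083],[-1,13.8,-32.5,-3,0,0,-0.083],[-1,13.8,-32.5,-3,0,0,-0.083]]]'

```text
clock: 3.43
tcp_pos: [0.4886, 0.0708, 0.2024]
orientation: [0.769, 0.639, 0.0, 0.0]
ft_force: [1.2, -0.4, -0.2]
opening: 0.0001
grip_force: 0.0
```

Request:
apply_moves --deltas '[[[-1,13.8,-32.5,-3,0,0,-0.083],[-1,13.8,-32.5,-3,0,0,-0.083],[-1,13.8,-32.5,-3,0,0,-0.083],[-1,13.8,-32.5,-6,0,0,-0.083],[-1,13.8,-32.5,-8,0,0,-0.083],[-1,13.8,-32.5,-10,0,0,-0.083],[-1,13.8,-32.5,-10,0,0,-0.083],[-1,13.8,-32.5,-10,0,0,-0.083]]]'

```text
clock: 4.1
tcp_pos: [0.599, -0.1894, 0.1489]
orientation: [0.936, 0.353, 0.0, 0.0]
ft_force: [0.2, 0.8, 0.0]
opening: 0.0
grip_force: 0.0
```

Request:
apply_moves --deltas '[[[-1,0,0,-10,0,0,0],[-1,0,0,-10,0,0,0],[-1,0,0,0,0,0,0],[-1,0,0,0,0,0,0]]]'

```text
clock: 4.43
tcp_pos: [0.5976, -0.1865, 0.1288]
orientation: [0.935, 0.356, -0.001, -0.001]
ft_force: [-0.5, -0.1, 0.2]
opening: 0.0
grip_force: 0.0
```

Request:
apply_moves --deltas '[[[-1,1,0,-20,0,0,0],[-1,0,0,-20,0,0,0],[-1,0,0,-10,0,0,0],[-1,0,0,0,0,0,0]]]'

```text
clock: 4.77
tcp_pos: [0.5983, -0.1862, 0.078]
orientation: [0.935, 0.356, -0.001, -0.001]
ft_force: [-0.7, 0.5, -0.4]
opening: -0.0002
grip_force: 0.0
```

```bash
python3 - <<'E'
from h import *
o=r.observe();p=o["tcp_pos"];print(p,o["ft_force"])
s=r.read_camera("side");t=r.read_camera("top")
a=cv2.resize(s[205:305,225:325,::-1].copy(),(400,400));b=cv2.resize(t[170:270,315:415,::-1].copy(),(400,400))
for im,c,x0,y0 in((a,"side",225,205),(b,"top",315,170)):
    u=(proj(c,[.597,-.188,.049])-(x0,y0))*4;cv2.drawMarker(im,(int(u[0]),int(u[1])),(0,0,255),0,14,1)
    u=(proj(c,p-[0,0,.019])-(x0,y0))*4;cv2.drawMarker(im,(int(u[0]),int(u[1])),(255,0,0),0,14,1)
cv2.imwrite("pics/a1.png",np.hstack([a,b]))
E
```

```text
[ 0.59831885 -0.18619156  0.07796513] [-0.74041936  0.46673727 -0.39727069]
```

View pics/a1.png

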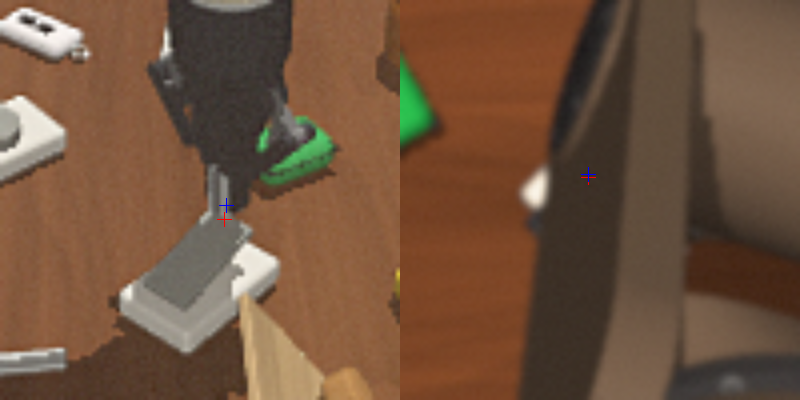

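In the side crop the fingertips stand just above the raised end, at about (225,205), and the white housing is correct. Next I press down with force checks.

Request:
apply_moves --deltas '[[[-1,0,0,-3,0,0,0],[-1,0,0,-3,0,0,0],[-1,0,0,-2,0,0,0],[-1,0,0,-2,0,0,0],[-1,0,0,-2,0,0,0],[-1,0,0,0,0,0,0]]]'

```text
clock: 5.37
tcp_pos: [0.5998, -0.1875, 0.0672]
orientation: [0.935, 0.355, 0.0, 0.0]
ft_force: [1.0, -0.2, 1.0]
opening: 0.0003
grip_force: 0.9
```

Request:
apply_moves --deltas '[[[-1,0,0,-2,0,0,0],[-1,0,0,-2,0,0,0],[-1,0,0,-1,0,0,0],[-1,0,0,-1,0,0,0],[-1,0,0,0,0,0,0]]]'

```text
clock: 5.78
tcp_pos: [0.5993, -0.1875, 0.061]
orientation: [0.935, 0.355, -0.0, -0.0]
ft_force: [-1.0, -0.8, -0.1]
opening: -0.0002
grip_force: 0.0
```

Request:
apply_moves --deltas '[[[-1,0,0,-2,0,0,0],[-1,0,0,-2,0,0,0],[-1,0,0,-1,0,0,0]]]'

```text
clock: 6.03
tcp_pos: [0.5997, -0.1874, 0.0562]
orientation: [0.935, 0.355, 0.0, 0.0]
ft_force: [3.3, 3.6, 4.5]
opening: 0.0004
grip_force: 2.5
```

Request:
apply_moves --deltas '[[[-1,0,0,-1,0,0,0],[-1,0,0,-1,0,0,0]]]'

```text
clock: 6.2
tcp_pos: [0.5997, -0.1875, 0.0543]
orientation: [0.935, 0.355, 0.0, 0.0]
ft_force: [2.4, 4.2, 11.1]
opening: 0.0002
grip_force: 6.7
```

Request:
apply_moves --deltas '[[[-1,0,0,-1,0,0,0],[-1,0,0,0,0,0,0]]]'

```text
clock: 6.37
tcp_pos: [0.5998, -0.1875, 0.054]
orientation: [0.935, 0.355, 0.0, 0.0]
ft_force: [0.6, 4.6, 17.6]
opening: 0.0001
grip_force: 9.0
```

```bash
python3 - <<'E'
from h import *
o=r.observe();p=o["tcp_pos"];print(p,o["ft_force"])
s=r.read_camera("side")
cv2.imwrite("pics/a2.png",cv2.resize(s[205:305,225:325,::-1],(500,500)))
E
```

```text
[ 0.59981688 -0.18752297  0.05402904] [ 0.59694479  4.63254829 17.56030861]
```

View pics/a2.png

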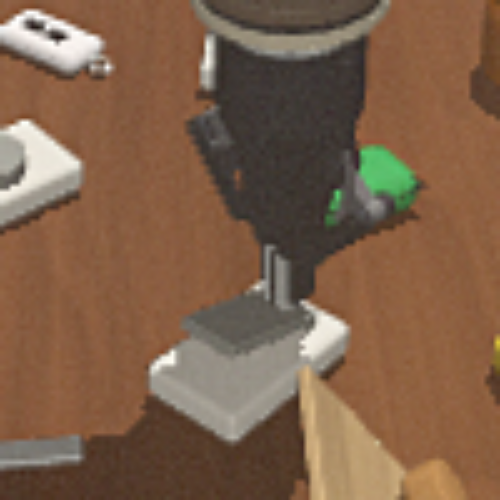

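The rocker is tipped over, with its raised end now down beneath the fingertip near (290,310). The housing corners have not moved. I lift and go to the bar key.

Request:
apply_moves --deltas '[[[-1,0,0,10,0,0,0],[-1,0,0,20,0,0,0],[-1,0,0,30,0,0,0],[-1,-6.1,29.3,10,0,0,0],[-1,-6.1,29.3,0,0,0,0],[-1,-6.1,29.3,0,0,0,0],[-1,-6.1,29.3,0,0,0,0],[-1,-6.1,29.3,0,0,0,0]]]'

```text
clock: 7.08
tcp_pos: [0.568, -0.0401, 0.1234]
orientation: [0.935, 0.355, -0.0, -0.0]
ft_force: [0.4, 0.2, 0.1]
opening: 0.0002
grip_force: 0.0
```

Request:
apply_moves --deltas '[[[-1,-6.1,29.3,0,0,0,0],[-1,-6.1,29.3,0,0,0,0],[-1,-6.1,29.3,0,0,0,0],[-1,-6.1,29.3,0,0,0,0],[-1,-6.1,29.3,0,0,0,0],[-1,-6.1,29.3,0,0,0,0],[-1,-6.1,29.3,0,0,0,0],[-1,-6.1,29.3,0,0,0,0]]]'

```text
clock: 7.75
tcp_pos: [0.5193, 0.1944, 0.1233]
orientation: [0.935, 0.355, -0.0, 0.0]
ft_force: [0.0, -0.4, 0.9]
opening: 0.0
grip_force: 0.0
```

Request:
apply_moves --deltas '[[[-1,-6.1,29.3,0,0,0,0],[-1,-6.1,29.3,0,0,0,0],[-1,-6.1,29.3,0,0,0,0],[-1,0,0,-15,0,0,0],[-1,0,0,-15,0,0,0],[-1,0,0,-10,0,0,0],[-1,0,0,0,0,0,0],[-1,0,0,0,0,0,0]]]'

```text
clock: 8.42
tcp_pos: [0.5015, 0.2807, 0.0829]
orientation: [0.935, 0.355, -0.001, 0.0]
ft_force: [-0.3, -0.3, -0.3]
opening: 0.0001
grip_force: 0.0
```

```bash
python3 - <<'E'
from h import *
o=r.observe();p=o["tcp_pos"];print(p,o["ft_force"])
s=r.read_camera("side");t=r.read_camera("top")
a=cv2.resize(s[135:235,195:295,::-1].copy(),(400,400));b=cv2.resize(t[200:300,120:220,::-1].copy(),(400,400))
for im,c,x0,y0 in((a,"side",195,135),(b,"top",120,200)):
    for P,col in(([.5017,.2815,.033],(0,0,255)),(p-[0,0,.019],(255,0,0))):
        u=(proj(c,P)-(x0,y0))*4;cv2.drawMarker(im,(int(u[0]),int(u[1])),col,0,14,1)
cv2.imwrite("pics/a3.png",np.hstack([a,b]))
E
```

```text
[0.5014944  0.28066727 0.08294936] [-0.31247003 -0.2598734  -0.32066245]
```

View pics/a3.png

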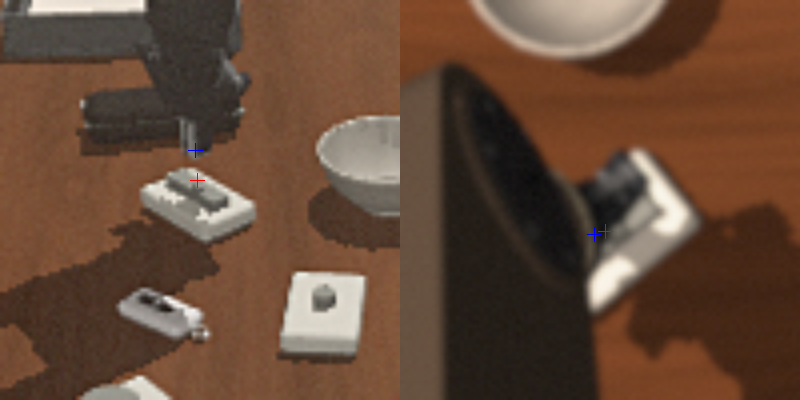

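The side crop shows the fingertip directly above the middle of the bar, at about (197,188). The small key at (323,297) has not been touched. Pressing the bar key.

Request:
apply_moves --deltas '[[[-1,0,-1,-15,0,0,0],[-1,0,0,-10,0,0,0],[-1,0,0,-3,0,0,0],[-1,0,0,-2,0,0,0],[-1,0,0,-2,0,0,0],[-1,0,0,-1,0,0,0]]]'

```text
clock: 9.02
tcp_pos: [0.502, 0.2802, 0.0505]
orientation: [0.935, 0.355, 0.0, 0.0]
ft_force: [-1.4, -1.3, 4.1]
opening: -0.0
grip_force: 1.4
```

Request:
apply_moves --deltas '[[[-1,0,0,-2,0,0,0],[-1,0,0,-1,0,0,0],[-1,0,0,-1,0,0,0]]]'

```text
clock: 9.27
tcp_pos: [0.502, 0.2803, 0.0464]
orientation: [0.935, 0.355, 0.0, 0.0]
ft_force: [-1.0, -3.1, 4.1]
opening: 0.0001
grip_force: 1.4
```

Request:
apply_moves --deltas '[[[-1,0,0,-1,0,0,0],[-1,0,0,-1,0,0,0]]]'

```text
clock: 9.43
tcp_pos: [0.5021, 0.2804, 0.0447]
orientation: [0.935, 0.355, 0.0, -0.0]
ft_force: [-7.2, -5.9, 36.3]
opening: 0.0002
grip_force: 18.0
```

Request:
apply_moves --deltas '[[[-1,0,0,-1,0,0,0],[-1,0,0,0,0,0,0]]]'

```text
clock: 9.6
tcp_pos: [0.5021, 0.2803, 0.0447]
orientation: [0.935, 0.355, 0.0, 0.0]
ft_force: [-6.0, -6.7, 31.2]
opening: 0.0001
grip_force: 15.9
```

The force jumped to about 36 N at z = 44.7 mm, so the bar key is home at its stop. On to the large round key.

Request:
apply_moves --deltas '[[[-1,0,0,10,0,0,0],[-1,0,0,20,0,0,0],[-1,0,0,30,0,0,0],[-1,-5.3,-26.9,10,0,0,0],[-1,-5.3,-26.9,0,0,0,0],[-1,-5.3,-26.9,0,0,0,0],[-1,-5.3,-26.9,0,0,0,0],[-1,-5.3,-26.9,0,0,0,0]]]'

```text
clock: 10.27
tcp_pos: [0.4752, 0.1449, 0.1135]
orientation: [0.935, 0.355, 0.0, 0.0]
ft_force: [-0.1, -0.4, 0.3]
opening: -0.0002
grip_force: 0.0
```

Request:
apply_moves --deltas '[[[-1,-5.3,-26.9,0,0,0,0],[-1,-5.3,-26.9,0,0,0,0],[-1,-5.3,-26.9,0,0,0,0],[-1,-5.3,-26.9,0,0,0,0],[-1,-5.3,-26.9,0,0,0,0],[-1,-5.3,-26.9,0,0,0,0],[-1,-5.3,-26.9,0,0,0,0],[-1,0,0,-5,0,0,0]]]'

```text
clock: 10.93
tcp_pos: [0.4382, -0.0457, 0.1088]
orientation: [0.935, 0.354, 0.001, 0.0]
ft_force: [1.5, 0.5, -0.2]
opening: 0.0001
grip_force: 0.0
```

Request:
apply_moves --deltas '[[[-1,0,0,-15,0,0,0],[-1,0,0,-15,0,0,0],[-1,0,0,0,0,0,0],[-1,0,0,0,0,0,0]]]'

```text
clock: 11.27
tcp_pos: [0.4379, -0.0422, 0.078]
orientation: [0.935, 0.355, -0.001, -0.0]
ft_force: [0.0, 0.3, -0.1]
opening: 0.0001
grip_force: 0.0
```

```bash
python3 - <<'E'
from h import *
o=r.observe();p=o["tcp_pos"];print(p,o["ft_force"])
s=r.read_camera("side");t=r.read_camera("top")
a=cv2.resize(s[170:270,170:270,::-1].copy(),(400,400));b=cv2.resize(s[135:235,195:295,::-1].copy(),(400,400))
for P,col in(([.437,-.042,.033],(0,0,255)),(p-[0,0,.019],(255,0,0))):
    u=(proj("side",P)-(170,170))*4;cv2.drawMarker(a,(int(u[0]),int(u[1])),col,0,14,1)
cv2.imwrite("pics/a4.png",np.hstack([a,b]))
E
```

```text
[ 0.43794215 -0.0422208   0.07799192] [ 0.00581641  0.28961544 -0.08607196]
```

View pics/a4.png

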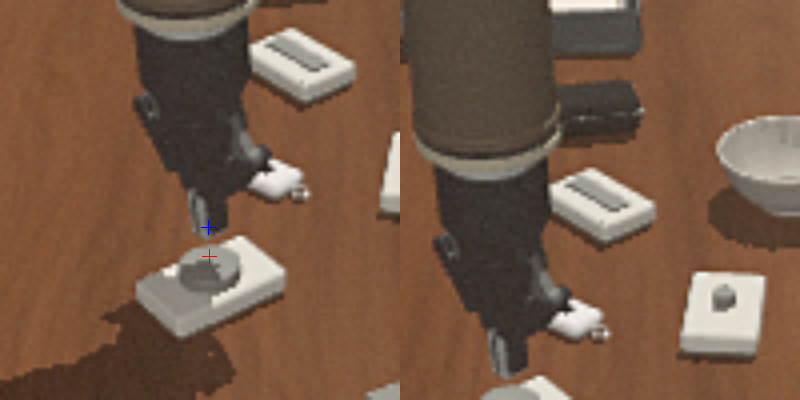

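The bar key sits low in its housing and the housing has not moved. The fingertip at (208,232) is above the large disc's centre at (209,265). Pressing.

Request:
apply_moves --deltas '[[[-1,0,-1,-13,0,0,0],[-1,0,0,-8,0,0,0],[-1,0,0,-3,0,0,0],[-1,0,0,-2,0,0,0],[-1,0,0,-2,0,0,0],[-1,0,0,-2,0,0,0]]]'

```text
clock: 11.87
tcp_pos: [0.4382, -0.0434, 0.0484]
orientation: [0.935, 0.355, -0.0, -0.0]
ft_force: [-1.3, 1.3, 3.4]
opening: 0.0
grip_force: 1.5
```

Request:
apply_moves --deltas '[[[-1,0,0,-1,0,0,0],[-1,0,0,-1,0,0,0],[-1,0,0,-1,0,0,0]]]'

```text
clock: 12.12
tcp_pos: [0.4382, -0.0435, 0.0454]
orientation: [0.935, 0.355, -0.0, -0.0]
ft_force: [-2.0, 2.5, 3.2]
opening: 0.0003
grip_force: 1.4
```

Request:
apply_moves --deltas '[[[-1,0,0,-1,0,0,0],[-1,0,0,-1,0,0,0]]]'

```text
clock: 12.28
tcp_pos: [0.4385, -0.0435, 0.0443]
orientation: [0.935, 0.355, 0.0, 0.0]
ft_force: [-11.3, 2.9, 74.8]
opening: -0.0004
grip_force: 37.3
```

Request:
apply_moves --deltas '[[[-1,0,0,-0.5,0,0,0],[-1,0,0,0,0,0,0]]]'

```text
clock: 12.45
tcp_pos: [0.4384, -0.0435, 0.0444]
orientation: [0.935, 0.355, 0.001, 0.0]
ft_force: [-9.9, 3.3, 61.6]
opening: -0.0
grip_force: 30.5
```

The key is at its stop. I lift clear and check everything.

Request:
apply_moves --deltas '[[[-1,0,0,5,0,0,0],[-1,0,0,20,0,0,0],[-1,0,0,30,0,0,0],[-1,0,0,40,0,0,0],[-1,0,40,20,0,0,0],[-1,0,40,10,0,0,0],[-1,0,40,0,0,0,0],[-1,0,40,0,0,0,0]]]'

```text
clock: 13.12
tcp_pos: [0.4389, 0.1153, 0.1676]
orientation: [0.935, 0.354, 0.001, 0.0]
ft_force: [1.3, 0.0, 0.4]
opening: -0.0002
grip_force: 0.0
```

Request:
apply_moves --deltas '[[[-1,0,40,0,0,0,0],[-1,0,40,0,0,0,0],[-1,0,40,0,0,0,0],[-1,0,40,0,0,0,0],[-1,0,40,0,0,0,0],[-1,0,40,0,0,0,0],[-1,0,0,0,0,0,0],[-1,0,0,0,0,0,0]]]'

```text
clock: 13.78
tcp_pos: [0.438, 0.3557, 0.1661]
orientation: [0.934, 0.356, 0.0, -0.0]
ft_force: [0.1, -0.6, -0.1]
opening: 0.0001
grip_force: 0.0
```

```bash
python3 - <<'E'
from h import *
s=r.read_camera("side");t=r.read_camera("top")
cv2.imwrite("pics/a5.png",np.hstack([cv2.resize(s[150:310,190:330,::-1],(400,457)),cv2.resize(t[150:310,260:400,::-1],(400,457))]))
E
```

```text
(no output)
```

View pics/a5.png

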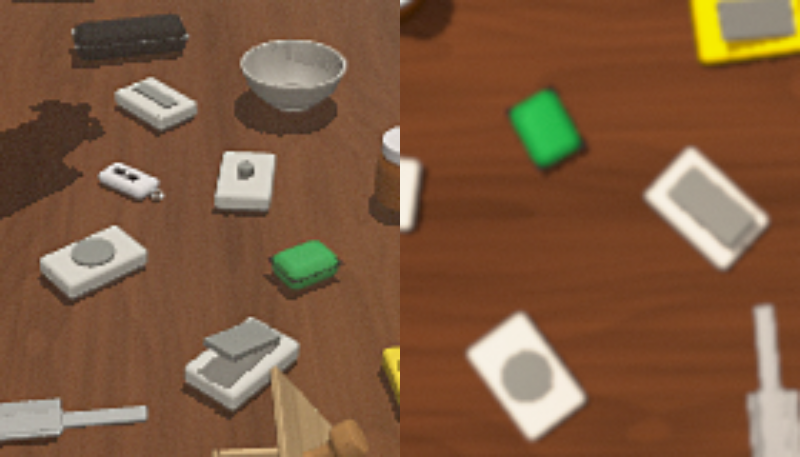

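All three switches look pressed, the small key still stands proud and nothing has moved. I check the rocker's final tilt numerically.

```bash
python3 - <<'E'
from h import *
from scipy.optimize import minimize
r.read_camera("side");M={}
r.read_camera("top")
for c in("side","top"):
    for q in r.outline_of(c,"rocker"):
        if np.linalg.norm(ray(c,q["uv"],.04)[:2]-[.58,-.205])<.04: M.setdefault(c,q["mask"]);print(c,q["p"],q["mask"].sum())
def mask(c,tilt,hx,hy,yaw,du,dv):
    P=[]
    for a in(-.036,.036):
        for b in(-.018,.018):
            for h in(0,.008):
                x=a*np.cos(tilt)-h*np.sin(tilt);z=.034+a*np.sin(tilt)+h*np.cos(tilt)
                P.append(proj(c,[hx+x*np.cos(yaw)-b*np.sin(yaw),hy+x*np.sin(yaw)+b*np.cos(yaw),z])+[du,dv])
    h=cv2.convexHull((np.array(P,np.float32)*8));im=np.zeros((3360,4480),np.uint8)
    cv2.fillConvexPoly(im,h.astype(int),255);return cv2.resize(im,(560,420),interpolation=cv2.INTER_AREA)/255.
for T in(.3,0,-.1,-.15,-.2,-.25,-.3,-.35):
    best=[]
    for c in M:
        f=lambda v:np.abs(mask(c,T,.5795,-.2035,.72,*v)-M[c]).sum()
        s=minimize(f,[0,1],method="Nelder-Mead",options=dict(maxfev=40,initial_simplex=[[0,0],[2,0],[0,2]]))
        best.append((c,round(s.fun),np.round(s.x,1)))
    print(T,best)
E
```

```text
top 0.61 429
0.3 [('top', 66, array([0.8, 0.2]))]
0 [('top', 53, array([0.9, 0.4]))]
-0.1 [('top', 47, array([1.1, 0.5]))]
-0.15 [('top', 44, array([1. , 0.7]))]
-0.2 [('top', 41, array([1.2, 0.8]))]
-0.25 [('top', 39, array([1.3, 0.8]))]
-0.3 [('top', 36, array([1.2, 0.8]))]
-0.35 [('top', 31, array([1.2, 0.8]))]
```

```bash
python3 -c "
from plant import r
print(r.finish_job())"
```

```text
the job is handed in; nothing more can be done
None
```

I tipped the rocker over, then pushed the bar key home, then the large round key, and handed the job in at about 14 s; each was pressed until it met its rigid stop, the small key still stands unpressed and nothing looks moved.

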